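# Hold the follower rod of a grease gun back for reloading

### The arm

A 6-joint arm with a two-finger parallel gripper is mounted at the origin on the work surface. World frame = base frame: x ahead of the robot, y to its left, z up, the work surface at z = 0. Lengths are in m, angles in rad, forces in N, time in s.
With the tool pointing down it reaches from about 0.375 to 0.9 m from the base axis. Payload 3.1 kg.
Tool frame: the origin (TCP) lies at the very end of the fingers, on their centre line; the grasp point (between the pads) lies 19 mm behind it; z points along the fingers, y is the line along which they close (so a half turn about z gives the same grasp; the last joint's range is limited). The gripper opens to 87 mm and grips with 3 to 60 N. Pads are 19 mm wide; open, the fingers measure 117 mm over their backs; the gripper's body (75 mm by 190 mm) begins 51 mm behind the grasp point.
Start: joints at [0.941, 0.527, 1.433, -0, 1.181, -0.178], TCP at [0.273, 0.562, 0.223] pointing down, gripper open.
Joint ranges: [-3.08, 3.08], [-0.75, 2.2], [0.22, 2.44], [-1.43, 4.57], [0, 2.65], [-2.85, 2.85]. Speed limits (rad/s): [2.79, 2.79, 3.14, 3.14, 3.14, 3.14].

### API

Orientations are given as a unit quaternion [x, y, z, w].
In Python, from rig import status, viewer, robot gives the robot as it stands.
- The arm moves only by the tool arm_command, never from a script. Its arguments are lists of equal length, an entry for each row: "delta_rot": the turn, a rotation vector about the tool's x, y, z in degrees, a list of three; "delta_pos": the shift along the tool's x, y, z in m, a list of three; "gripper": the closure, from -1 (fully open) to 1 (shut). In form: {"delta_rot": [[rx, ry, rz], ...], "delta_pos": [[dx, dy, dz], ...], "gripper": [gripper, ...]}. A call has 1 to 12 rows; each row is the pose to reach, as a shift and turn from the pose commanded when the call began, along the tool's axes at that moment; what a row does not reach only later rows make up. A row lasts 1/12 s, in which the tool goes at most 41.7 mm and 7.16 degrees, less where a joint would pass 70% of its speed; a pose out of reach is approached as far as the arm can. A call with a gripper value outside its range is refused whole. The fingers move at their own pace and stop on an object; "grip_force" is the grip in N (left out, the last holds). Time passes only in rows, so rows that repeat a pose let the fingers close. It gives the time, the measured TCP pose, the force, the opening and the grip force at its end, in the units of the state.
- status.get_obs(): the state, without advancing time (a new reading comes with each control period).
- viewer.camera(name): name is "side" or "top" or "wrist"; returns a dict with "pixels" (384x512x3 uint8, blue, green, red), "fx", "fy", "cx", "cy" (pixels), "k1" (the pictures are not rectified: a ray, as slopes to the right and down, at radius r is drawn at 1 + k1 r^2 times it, then the intrinsics apply), "pose" (4x4, takes a point from camera to world coordinates); the wrist camera has in their place "mount" (4x4, takes a point from camera to tool coordinates, whose origin is the TCP and whose axes are the flange's). Camera axes: x right, y down, z forward; pixel columns grow to the right and rows downward; lengths in m; the calibration is good to about 2 mm. A picture is of the moment at which its call begins: read the wrist's pose just before it. There is no depth.
- robot.hand_in(): hands the job in; it is judged then, once.
The state is a dict: "time": time; "q": joint angles; "joint_velocities": joint speeds; "joint_torque": joint torques, N m; "position": TCP position; "tool_rot": TCP orientation; "ft_force": force on the tool from outside, world axes, zero at the start; "moment": the same for the moment, N m; "grip_width": finger opening in m; "grip_force": force on a finger pad.
Only numpy, scipy, OpenCV 4.12 (cv2) and the standard library are available. Lean on these libraries where they do the work, as an engineer would, in place of code of your own. Each camera call takes 0.05 s, during which the arm holds its last target. There are 200 camera calls.

### The job

I am reloading the red-banded mini grease gun that is clamped in the vice: stand the red cartridge, the one that matches the gun's band, upright in the blue drip tray and let go of it, so that it is ready to hand. Then take the black T-handle of the gun's spring-loaded follower rod, pull it straight out until the yellow ring on the rod has just come fully out of the end cap, and hold it there against the spring: finish while still holding the handle, neither letting it back nor pulling it on to its stop, so that I can slide the cartridge in. Leave the other cartridges, the gun's head and the shaker bottle where they stand.

Things in the scene. Friction and masses are not known exactly. Their poses are not given: they have to be found in the camera images.
- red_cartridge_mid (a point): grease cartridge, a closed upright cylinder 37 mm in diameter and 125 mm tall with red end caps and a red sleeve on a white tube, about 130 g; this point is its centre, 62.5 mm above its foot, z up its axis. It is the one to stand in the tray. Three cartridges stand on the bench to the robot's right; which is where changes.
- red_cartridge: the same red cartridge; origin at the centre of its underside, z up its axis
- green_cartridge_mid (a point): grease cartridge, a closed upright cylinder 37 mm in diameter and 125 mm tall with green end caps and a green sleeve on a white tube, about 130 g; this point is its centre, 62.5 mm above its foot, z up its axis. To be left alone.
- grey_cartridge_mid (a point): grease cartridge, a closed upright cylinder 37 mm in diameter and 125 mm tall with grey end caps and a grey sleeve on a white tube, about 130 g; this point is its centre, 62.5 mm above its foot, z up its axis. To be left alone.
- tray_in (a point): blue steel drip tray, open on top, to the robot's left, fixed to the bench: outside 170 mm along its x, 130 mm along its y, 20 mm high, walls 3 mm thick. This point is the centre of its inner floor, x along its length, z up.
- vise: grey vice fixed to the bench, the gun's black barrel (42 mm thick, red band) clamped level in it, axis 140 mm and top 161 mm above the bench. Origin on the bench under the barrel's middle; x runs along the barrel from the end cap (nearer the robot) to the open mouth. Jaws 70 mm along x, 101 mm along y, top at 157 mm; the screw reaches 130 mm out on the -y side.
- cap_face (a point): centre of the outer face of the gun's dark steel end cap (46 mm in diameter), where the rod comes out, on the barrel's axis, 140 mm above the bench. Its x axis points along the barrel into the gun: the rod is pulled out towards -x.
- t_handle (a point): black T-handle: a level crossbar 12 mm in diameter, 70 mm long, on the end of the 7 mm steel follower rod. This point is the crossbar's centre, 140 mm above the bench; y along the crossbar, x along the rod towards the end cap. At rest its centre line is 45 mm out from the end cap's face, so a finger fits between them beside the rod; each half of the bar is 31 mm long.
- follower_rod (a joint): how far the rod is pulled out (m): 0 at rest, grows as the handle moves along -x of cap_face, stop at 0.140. The 10 mm wide yellow ring on the rod is hidden inside at rest, begins to show at 0.108 and is just fully out at 0.118. The spring pulls back with about 7 N at rest and 15 N at the ring; let go, the rod runs back in.
- gun_head_mid (a point): the gun's unscrewed head, a dark collar 50 mm in diameter and aluminium body with a lever and a spout, up to 80 mm tall and about 170 mm over lever and spout, standing on the bench; this point is 30 mm above the centre of its underside. To be left alone.
- shaker_mid (a point): drinks shaker, 92 mm in diameter, 180 mm tall, pink with a purple lid; this point is 80 mm above the centre of its underside. To be left alone.
Mind the look-alikes: they are no part of the job. Several things have the shape of the red_cartridge; the one meant has the colours described above. Leave any brown look-alike of the part that bears tray_in alone.

How it is judged:
On the way, in this order (a step that is already met when the one before it is completed fails the run):
1. the red cartridge stands upright in the drip tray, let go (x of red_cartridge_mid in the frame of tray_in between -0.066 and 0.066 m and y of red_cartridge_mid in the frame of tray_in between -0.046 and 0.046 m and z of red_cartridge_mid in the frame of tray_in between 0.058 and 0.067 m and angle between red_cartridge_mid's own z axis and vertical below 0.12 rad and contact force between each of the arm, the fingers and red_cartridge below 0.2 N), for 0.3 s.
2. the follower rod is held by its handle with the yellow ring just out of the end cap (value of joint follower_rod between 0.114 and 0.13 m and velocity of joint follower_rod between -0.02 and 0.02 m/s and contact force between the fingers and follower_rod above 3 N), for 0.5 s.
At the end, for the whole second after the job is handed in: The red cartridge stands free and upright (within 0.12 rad) on the floor of the drip tray, and the fingers hold the T-handle (over 3 N on it) with the rod still and pulled out 114 to 130 mm, that is with the yellow ring out of the end cap (to 4 mm short) and at most 12 mm of bare rod behind it (all of step 1 and all of step 2); the arm keeps its last pose, push and grip.
It fails at once if the green cartridge is moved more than 20 mm or tipped (distance of green_cartridge_mid from where it was at the start of the episode above 0.02 m or angle between green_cartridge_mid's own z axis and vertical above 0.3 rad).
It fails at once if the grey cartridge is moved more than 20 mm or tipped (distance of grey_cartridge_mid from where it was at the start of the episode above 0.02 m or angle between grey_cartridge_mid's own z axis and vertical above 0.3 rad).
It fails at once if the gun head is moved more than 20 mm or tipped (distance of gun_head_mid from where it was at the start of the episode above 0.02 m or angle between gun_head_mid's own z axis and vertical above 0.3 rad).
It fails at once if the shaker bottle is moved more than 20 mm or tipped (distance of shaker_mid from where it was at the start of the episode above 0.02 m or angle between shaker_mid's own z axis and vertical above 0.3 rad).
It fails at once if the red cartridge is knocked over (angle between red_cartridge_mid's own z axis and vertical above 0.8 rad).
It also fails if it takes over 58 s, if anything falls off the work surface, if the arm or the gripper's body presses on something with over 40 N, if the wrist force passes 120 N, or if a joint passes its speed limit or range.

## Working session

There is one attempt and no reset: what is moved stays moved. The work goes in short steps, Python scripts to look and compute and a tool call to move; the robot and the scene stay as the last step left them, time stands still between calls to the robot, and variables do not carry over. Pictures are saved under pics/ and viewed, at most 10 in all, crops included, and the job is handed in when it is done.

Besides the shell and the picture viewer there is one more tool, called after "Call:" as name(argument=value, ...) on one line, values as JSON. arm_command: Moves the arm, as the interface text tells. Its arguments: {"type":"object","properties":{"delta_rot":{"type":"array","items":{"type":"array","items":{"type":"number"}}},"delta_pos":{"type":"array","items":{"type":"array","items":{"type":"number"}}},"gripper":{"type":"array","items":{"type":"number"}},"grip_force":{"type":"number"}},"required":["delta_rot","delta_pos","gripper"]}

```bash
mkdir -p pics; cat > h.py <<'E'
import numpy as np,cv2,json
from rig import status,viewer,robot
from scipy.spatial.transform import Rotation as R
def grab(n,f):
    s=status.get_obs(); c=viewer.camera(n); cv2.imwrite(f'pics/{f}.png',c['pixels'])
    if n=='wrist':
        T=np.eye(4);T[:3,:3]=R.from_quat(s['tool_rot']).as_matrix();T[:3,3]=s['position']
        c['pose']=T@np.array(c['mount'])
    np.savez(f'pics/{f}.npz',**{k:np.array(v) for k,v in c.items() if k!='pixels'})
    return c
def load(f): return {k:v for k,v in np.load(f'pics/{f}.npz').items()}
def ray(c,u,v):
    K=np.array([[c['fx'],0,c['cx']],[0,c['fy'],c['cy']],[0,0,1]],float)
    x,y=(u-c['cx'])/c['fx'],(v-c['cy'])/c['fy']; rd=np.hypot(x,y); r=rd
    for _ in range(30): r=rd/(1+c['k1']*r*r)
    k=r/rd if rd>0 else 1
    P=np.array(c['pose']); return P[:3,3],P[:3,:3]@np.array([x*k,y*k,1])
def atz(c,u,v,z):
    o,d=ray(c,u,v); return o+d*(z-o[2])/d[2]
def proj(c,p):
    P=np.array(c['pose']); q=P[:3,:3].T@(np.array(p)-P[:3,3]); x,y=q[:2]/q[2]; k=1+c['k1']*(x*x+y*y)
    return c['cx']+c['fx']*x*k,c['cy']+c['fy']*y*k
E
python3 - <<'E'
from h import *
for n in('top','side'):
    c=grab(n,n+'0'); print(n,c['fx'],c['k1'],np.round(c['pose'],3).tolist())
s=status.get_obs(); print(s)
a=[cv2.resize(cv2.imread(f'pics/{n}0.png'),(800,600)) for n in('top','side')]
for n,i in zip(('top','side'),a): cv2.imwrite(f'pics/{n}0b.png',i)
E
```

```text
top 444.28599744061916 -0.17365483074927862 [[0.026, -0.991, 0.133, 0.292], [-1.0, -0.026, -0.001, -0.04], [0.004, -0.133, -0.991, 1.511], [0.0, 0.0, 0.0, 1.0]]
side 378.99595467807336 -0.01396456170248636 [[0.84, -0.388, 0.379, 0.002], [-0.542, -0.588, 0.601, -0.803], [-0.011, -0.71, -0.704, 1.013], [0.0, 0.0, 0.0, 1.0]]
{'time': 0.1, 'q': array([ 9.40461133e-01,  5.28372016e-01,  1.43375745e+00, -2.65295961e-06,
        1.18137251e+00, -1.78501464e-01]), 'joint_velocities': array([ 0.00153511, -0.00263467, -0.00225712,  0.00029499, -0.00100937,
        0.00079668]), 'joint_torque': array([-8.99327024e-04, -4.40986276e+01, -1.77149588e+01,  6.33983128e-02,
        5.33900689e-02, -5.18328079e-05]), 'position': array([0.27247544, 0.56176507, 0.22167552]), 'tool_rot': array([ 2.23999429e-01,  9.74588808e-01, -8.78134678e-04, -3.74517090e-04]), 'ft_force': array([ 0.38682185, -1.0589934 , -0.41073981]), 'moment': array([-0.05900112,  0.01194516,  0.00701367]), 'grip_force': 0.0, 'grip_width': 0.08719256081967233}
```

View pics/top0b.png

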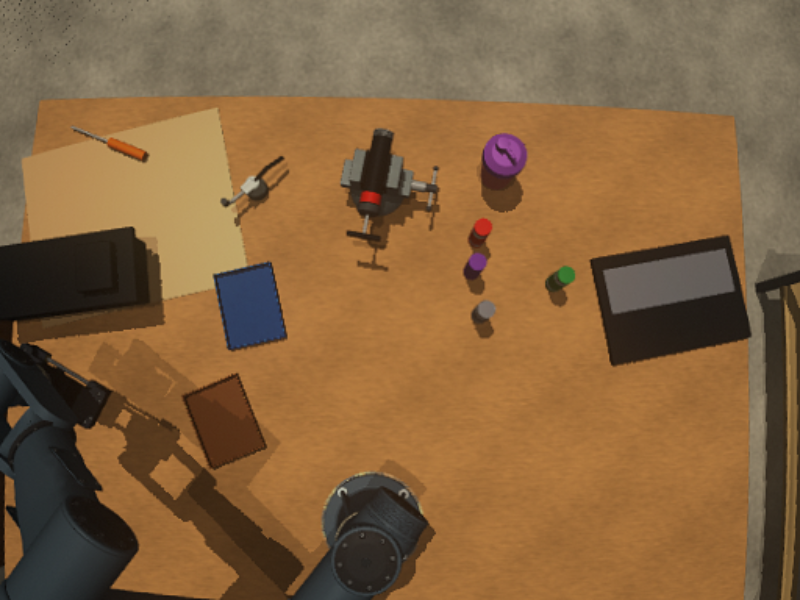

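View pics/side0b.png

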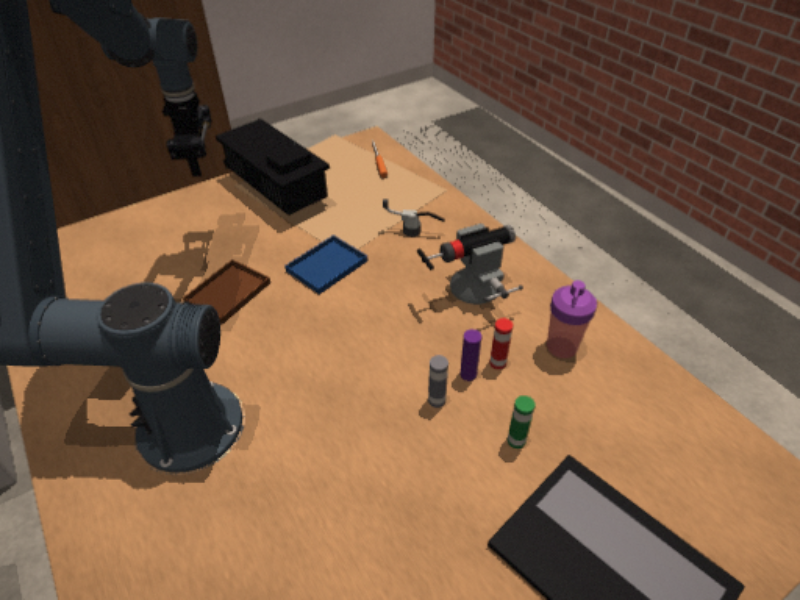

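Both views: red cartridge at top (483,230) and side (501,343) with a purple can next to it at top (477,265). The tray is at top (250,307), the T-handle bar at top (348,234)–(382,241), and the grey and green cartridges are clear of the red one.

```bash
python3 - <<'E'
from h import *
T=load('top0');S=load('side0');k=1/1.5625
def top(u,v,z): return atz(T,u*k,v*k,z).round(4)
for n,u,v,z in [('red',483,227,.125),('purple',478,261,.12),('grey',485,309,.125),('green',566,274,.125),('barL',348,234,.14),('barR',382,241,.14),('barrelfar',383,133,.161),('band',371,198,.161),('trayTL',215,275,.02),('TR',271,263,.02),('BR',286,340,.02),('BL',230,349,.02),('shaker',505,150,.17)]: print(n,top(u,v,z))
for n,u,v,z in [('red',504,327,.125),('purple',472,337,.125),('bar1',419,250,.14),('bar2',433,268,.14)]: print('side',n,atz(S,u*k,v*k,z).round(4))
it=cv2.imread('pics/top0.png')[120:180,190:310]; is_=cv2.imread('pics/side0.png')[130:260,230:400]
cv2.imwrite('pics/z.png',np.vstack([cv2.resize(it,(720,360),interpolation=2)[:,:720],cv2.resize(cv2.imread('pics/side0.png')[140:180,260:340],(720,240)) if 0 else cv2.resize(cv2.imread('pics/side0.png')[140:170,255:345],(720,240),interpolation=2)]))
# colour blobs
for n,c in(('top',T),('side',S)):
    h=cv2.cvtColor(cv2.imread(f'pics/{n}0.png'),cv2.COLOR_BGR2HSV)
    for nm,lo,hi in(('red',(0,200,80),(5,255,255)),('blue',(105,120,40),(122,255,255))):
        m=cv2.inRange(h,lo,hi)
        nn,l,st,ce=cv2.connectedComponentsWithStats(m)
        for i in range(1,nn):
            if st[i,4]>40:
                cn=cv2.findContours((l==i).astype('u1'),0,1)[0][0]
                print(n,nm,st[i],ce[i].round(1), cv2.minAreaRect(cn) if nm=='blue' else '')
                if nm=='blue':
                    q=np.array([atz(c,u,v,.02)[:2] for u,v in cn[:,0]],np.float32); print(' tray',cv2.minAreaRect(q))
E
```

```text
red [ 0.6216 -0.2141  0.125 ]
purple [ 0.5513 -0.2048  0.12  ]
grey [ 0.4525 -0.2194  0.125 ]
green [ 0.5287 -0.386   0.125 ]
barL [0.596  0.0609 0.14  ]
barR [ 0.5833 -0.0082  0.14  ]
barrelfar [ 0.805  -0.0041  0.161 ]
band [0.6664 0.0159 0.161 ]
trayTL [0.5241 0.3601 0.02  ]
TR [0.5538 0.2366 0.02  ]
BR [0.386  0.1956 0.02  ]
BL [0.3627 0.3174 0.02  ]
shaker [ 0.7731 -0.253   0.17  ]
side red [ 0.6169 -0.2216  0.125 ]
side purple [ 0.5457 -0.2074  0.125 ]
side bar1 [0.5995 0.0622 0.14  ]
side bar2 [ 0.5904 -0.0066  0.14  ]
top red [231 122  13   9  84] [236.9 125.8] 
top red [303 140  12  11  98] [308.8 144.9] 
top blue [ 139  171   43   52 1445] [160.3 197.4] ((160.14324951171875, 196.1803741455078), (45.63132095336914, 35.33079528808594), 78.11134338378906)
 tray ((0.45702263712882996, 0.277689129114151), (0.15557609498500824, 0.12108144164085388), 14.630663871765137)
side blue [183 152  51  36 910] [208.2 168.8] ((208.49998474121094, 168.50001525878906), (25.793560028076172, 45.76277160644531), 56.3099365234375)
 tray ((0.45473402738571167, 0.2709489166736603), (0.17316673696041107, 0.13765831291675568), 14.781571388244629)
```

View pics/z.png

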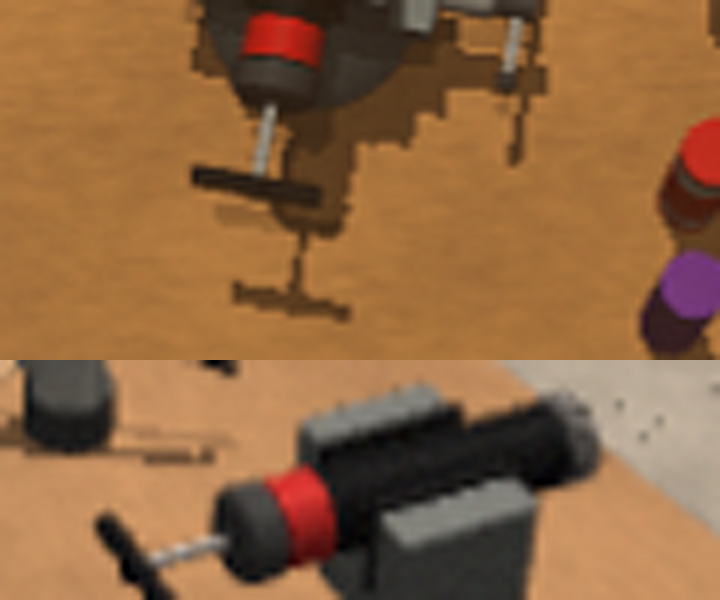

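The crops confirm the T-bar at about (0.592, 0.027) with the rod axis near -9°, the red cartridge at about (0.619, -0.218), and a purple can 72 mm from it. I'll go above the red cartridge and re-measure with the wrist camera.

```bash
cat >> h.py <<'E'
def plan(p,yaw,n=1):
    "tool-frame delta to world p, tool down, tool y at world angle yaw (deg)"
    s=status.get_obs(); A=R.from_quat(s['tool_rot']); t=np.radians(yaw)
    y=np.array([np.cos(t),np.sin(t),0]); z=np.array([0,0,-1.]); B=R.from_matrix(np.c_[np.cross(y,z),y,z])
    d=A.as_matrix().T@(np.array(p)-s['position']); r=(A.inv()*B).as_rotvec(degrees=True)
    print('t',s['time'],'pos',s['position'].round(4),'delta_pos',d.round(4),'delta_rot',r.round(2),'norm',np.linalg.norm(d).round(3), 'half',(d/2).round(4),(r/2).round(2))
E
python3 -c "
from h import *
plan([.619,-.218,.26],-70)"
```

```text
t 0.1 pos [0.2725 0.5618 0.2217] delta_pos [-0.6522 -0.5503 -0.0375] delta_rot [-8.0000e-02  1.2000e-01  1.3411e+02] norm 0.854 half [-0.3261 -0.2751 -0.0188] [-4.000e-02  6.000e-02  6.706e+01]
```

Call:
arm_command(delta_rot=[[0,0,67],[0,0,67],[0,0,67],[0,0,67],[0,0,67],[0,0,67],[0,0,67],[0,0,67],[0,0,67],[0,0,67],[0,0,67],[0,0,67]], delta_pos=[[-0.027,-0.023,-0.02],[-0.054,-0.046,-0.03],[-0.081,-0.069,-0.038],[-0.108,-0.092,-0.038],[-0.135,-0.115,-0.038],[-0.163,-0.138,-0.038],[-0.19,-0.16,-0.038],[-0.217,-0.183,-0.038],[-0.245,-0.206,-0.038],[-0.272,-0.23,-0.038],[-0.3,-0.252,-0.038],[-0.326,-0.275,-0.038]], gripper=[-1,-1,-1,-1,-1,-1,-1,-1,-1,-1,-1,-1])

```text
time: 1.1
position: [0.4465, 0.1708, 0.2604]
tool_rot: [0.725, 0.689, -0.0, -0.0]
ft_force: [-0.6, 0.5, 0.0]
grip_width: 0.0874
grip_force: 0.0
```

```bash
python3 -c "
from h import *
plan([.619,-.218,.26],-70)"
```

```text
t 1.1 pos [0.4465 0.1708 0.2604] delta_pos [-0.3796  0.192   0.0004] delta_rot [-1.00e-02  1.00e-02  6.71e+01] norm 0.425 half [-0.1898  0.096   0.0002] [-0.    0.   33.55]
```

Call:
arm_command(delta_rot=[[0,0,67],[0,0,67],[0,0,67],[0,0,67],[0,0,67],[0,0,67],[0,0,67],[0,0,67],[0,0,67],[0,0,67],[0,0,67],[0,0,67]], delta_pos=[[-0.032,0.016,0],[-0.064,0.032,0],[-0.096,0.048,0],[-0.128,0.064,0],[-0.16,0.08,0],[-0.192,0.096,0],[-0.224,0.112,0],[-0.256,0.128,0],[-0.288,0.144,0],[-0.32,0.16,0],[-0.352,0.177,0],[-0.38,0.192,0]], gripper=[-1,-1,-1,-1,-1,-1,-1,-1,-1,-1,-1,-1])

```text
time: 2.1
position: [0.619, -0.2189, 0.2599]
tool_rot: [0.985, 0.174, -0.0, -0.0]
ft_force: [0.5, 0.5, -1.3]
grip_width: 0.0872
grip_force: 0.0
```

```bash
python3 - <<'E'
from h import *
c=grab('wrist','w1'); plan([.619,-.218,.08],-70)
i=c['pixels'].copy(); u,v=proj(c,[.619,-.218,.125]); print(u,v)
h=cv2.cvtColor(i,cv2.COLOR_BGR2HSV); m=cv2.inRange(h,(0,180,90),(6,255,255))
n,l,st,ce=cv2.connectedComponentsWithStats(m)
for k in range(1,n):
    if st[k,4]>150: print(st[k],ce[k],atz(c,*ce[k],.125))
cv2.imwrite('pics/w1.png',i)
E
```

```text
t 2.15 pos [ 0.6219 -0.2254  0.2598] delta_pos [-0.0005 -0.0093  0.1797] delta_rot [ 0.41 -0.09 -0.15] norm 0.18 half [-0.0002 -0.0046  0.0899] [ 0.2  -0.05 -0.07]
253.2593374924055 184.06333004792225
[  15   37   55   44 1312] [41.55945122 60.2972561 ] [0.6678009  0.02796752 0.125     ]
[243 163  26  32 614] [255.50488599 178.43648208] [ 0.62611171 -0.21812977  0.125     ]
```

View pics/w1.png

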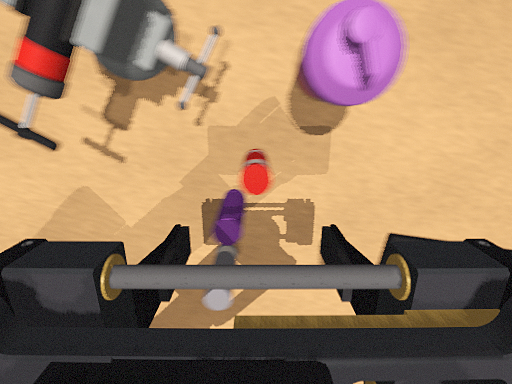

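The wrist view shows the red cap at (256,180), purple at (230,225), and the arm was still settling. I'll take another shot now that it has come to rest.

```bash
python3 - <<'E'
from h import *
for q in 'ab':
    c=grab('wrist','w2'+q); s=status.get_obs(); print(s['time'],s['position'].round(4),np.abs(s['joint_velocities']).max().round(3))
i=c['pixels']; h=cv2.cvtColor(i,cv2.COLOR_BGR2HSV); m=cv2.inRange(h,(0,180,90),(6,255,255))
n,l,st,ce=cv2.connectedComponentsWithStats(m)
for k in range(1,n):
    if st[k,4]>150: print(st[k],ce[k],atz(c,*ce[k],.125))
z=np.hstack([cv2.resize(i[130:230,190:310],(400,333),interpolation=2),cv2.resize(i[30:170,0:168],(400,333),interpolation=2)])
cv2.imwrite('pics/w2z.png',z)
E
```

```text
2.2 [ 0.6203 -0.2221  0.2596] 0.09
2.25 [ 0.6189 -0.219   0.2593] 0.064
[   3   38   60   45 1381] [30.87979725 62.51701665] [0.66464405 0.03374361 0.125     ]
[233 163  30  33 769] [247.43302991 179.24057217] [ 0.62376539 -0.2133498   0.125     ]
```

View pics/w2z.png

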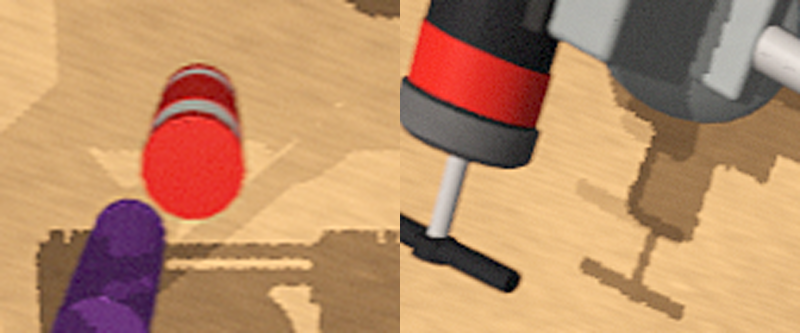

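```bash
python3 - <<'E'
from h import *
c=load('w2b'); print(atz(c,247.9,179.8,.125),atz(c,16,132.9,.14),atz(c,47,147.6,.14))
plan([.622,-.215,.08],-70)
E
```

```text
[ 0.62332655 -0.21406687  0.125     ] [0.59317172 0.02960484 0.14      ] [ 0.58869538 -0.00313636  0.14      ]
t 2.25 pos [ 0.6189 -0.219   0.2593] delta_pos [ 0.0044 -0.0026  0.1793] delta_rot [-0.03  0.04 -0.07] norm 0.179 half [ 0.0022 -0.0013  0.0897] [-0.02  0.02 -0.03]
```

Call:
arm_command(delta_rot=[[0,0,0],[0,0,0],[0,0,0],[0,0,0],[0,0,0],[0,0,0],[0,0,0],[0,0,0],[0,0,0],[0,0,0],[0,0,0],[0,0,0]], delta_pos=[[0.004,-0.003,0.01],[0.004,-0.003,0.035],[0.004,-0.003,0.06],[0.004,-0.003,0.085],[0.004,-0.003,0.11],[0.004,-0.003,0.135],[0.004,-0.003,0.16],[0.004,-0.003,0.175],[0.004,-0.003,0.179],[0.004,-0.003,0.179],[0.004,-0.003,0.179],[0.004,-0.003,0.179]], gripper=[-1,-1,-1,-1,-1,-1,-1,-1,-1,-1,-0.3,-0.1], grip_force=20)

```text
time: 3.25
position: [0.6223, -0.2122, 0.083]
tool_rot: [0.985, 0.175, 0.001, 0.001]
ft_force: [0.2, -0.4, 0.3]
grip_width: 0.0804
grip_force: 0.0
```

Call:
arm_command(delta_rot=[[0,0,0],[0,0,0],[0,0,0],[0,0,0],[0,0,0],[0,0,0],[0,0,0],[0,0,0]], delta_pos=[[0,0,0],[0,0,0],[0,0,0],[0,0,0],[0,0,0],[0,0,0],[0,0,0],[0,0,0]], gripper=[0,0.1,0.2,0.3,0.5,1,1,1])

```text
time: 3.92
position: [0.6214, -0.2126, 0.0815]
tool_rot: [0.985, 0.175, -0.0, 0.0]
ft_force: [0.5, -0.4, 1.0]
grip_width: 0.0368
grip_force: 20.0
```

```bash
python3 -c "
from h import *
plan([.6,-.19,.30],-70);plan([.456,.275,.30],10)"
```

```text
t 3.9167 pos [ 0.6214 -0.2126  0.0815] delta_pos [-0.0123 -0.0285 -0.2185] delta_rot [0.   0.   0.11] norm 0.221 half [-0.0062 -0.0143 -0.1092] [0.   0.   0.05]
t 3.9167 pos [ 0.6214 -0.2126  0.0815] delta_pos [ 0.0123 -0.5147 -0.2185] delta_rot [  0.     0.   -79.89] norm 0.559 half [ 0.0062 -0.2573 -0.1093] [  0.     0.   -39.95]
```

Call:
arm_command(delta_rot=[[0,0,0],[0,0,0],[0,0,0],[0,0,0],[0,0,0],[0,0,0],[0,0,0],[0,0,0],[0,0,0],[0,0,0]], delta_pos=[[0,0,-0.01],[0,0,-0.03],[0,0,-0.055],[0,0,-0.08],[0,0,-0.11],[0,0,-0.14],[0,0,-0.17],[0,0,-0.195],[0,0,-0.21],[0,0,-0.22]], gripper=[1,1,1,1,1,1,1,1,1,1])

```text
time: 4.75
position: [0.622, -0.2127, 0.3049]
tool_rot: [0.985, 0.175, 0.002, 0.001]
ft_force: [0.1, -0.4, -1.2]
grip_width: 0.0366
grip_force: 20.0
```

```bash
python3 -c "
from h import *
s=status.get_obs();print(s['grip_width'],s['ft_force'])
plan([.456,.275,.30],-10)"
```

```text
0.036592531634539745 [ 0.08492014 -0.44277433 -1.24529222]
t 4.75 pos [ 0.622  -0.2127  0.3049] delta_pos [ 0.0119 -0.515   0.0033] delta_rot [ 2.500e-01 -5.000e-02 -5.988e+01] norm 0.515 half [ 0.0059 -0.2575  0.0017] [  0.13  -0.03 -29.94]
```

Call:
arm_command(delta_rot=[[0,0,-2],[0,0,-5],[0,0,-8],[0,0,-11],[0,0,-14],[0,0,-17],[0,0,-20],[0,0,-23],[0,0,-26],[0,0,-29],[0,0,-32],[0,0,-35]], delta_pos=[[0,-0.01,0],[0.001,-0.03,0],[0.001,-0.055,0],[0.002,-0.085,0],[0.003,-0.115,0],[0.004,-0.145,0],[0.005,-0.175,0],[0.006,-0.205,0],[0.006,-0.235,0],[0.007,-0.265,0],[0.008,-0.295,0],[0.008,-0.325,0]], gripper=[1,1,1,1,1,1,1,1,1,1,1,1])

```text
time: 5.75
position: [0.5147, 0.0973, 0.2999]
tool_rot: [0.886, 0.465, -0.002, -0.001]
ft_force: [1.1, -0.5, -1.2]
grip_width: 0.0371
grip_force: 20.0
```

```bash
python3 -c "
from h import *
plan([.456,.275,.30],-10)"
```

```text
t 5.75 pos [0.5147 0.0973 0.2999] delta_pos [ 0.1128 -0.1493  0.0002] delta_rot [ -0.22   0.06 -24.64] norm 0.187 half [ 0.0564 -0.0747  0.0001] [ -0.11   0.03 -12.32]
```

Call:
arm_command(delta_rot=[[0,0,-3],[0,0,-6],[0,0,-9],[0,0,-12],[0,0,-15],[0,0,-18],[0,0,-21],[0,0,-24],[0,0,-25],[0,0,-25],[0,0,-25],[0,0,-25]], delta_pos=[[0.018,-0.024,0],[0.036,-0.048,0],[0.054,-0.072,0],[0.072,-0.095,0],[0.087,-0.115,0],[0.099,-0.131,0],[0.107,-0.142,0],[0.111,-0.147,0],[0.113,-0.149,0],[0.113,-0.149,0],[0.113,-0.149,0],[0.113,-0.149,0]], gripper=[1,1,1,1,1,1,1,1,1,1,1,1])

```text
time: 6.75
position: [0.4593, 0.2728, 0.3011]
tool_rot: [0.766, 0.643, -0.001, -0.0]
ft_force: [-0.1, 0.3, -1.5]
grip_width: 0.0365
grip_force: 20.0
```

```bash
python3 - <<'E'
from h import *
c=grab('wrist','w3'); plan([.456,.275,.095],-10); T=grab('top','top3')
h=cv2.cvtColor(T['pixels'],cv2.COLOR_BGR2HSV)
cv2.imwrite('pics/w3z.png',np.hstack([c['pixels'],cv2.resize(T['pixels'][140:240,110:210],(288,384))[:,:]]))
E
```

```text
t 6.8 pos [0.4595 0.2728 0.3012] delta_pos [ 0.0017 -0.0037  0.2062] delta_rot [-0.03  0.03  0.05] norm 0.206 half [ 0.0008 -0.0019  0.1031] [-0.02  0.01  0.02]
```

View pics/w3z.png

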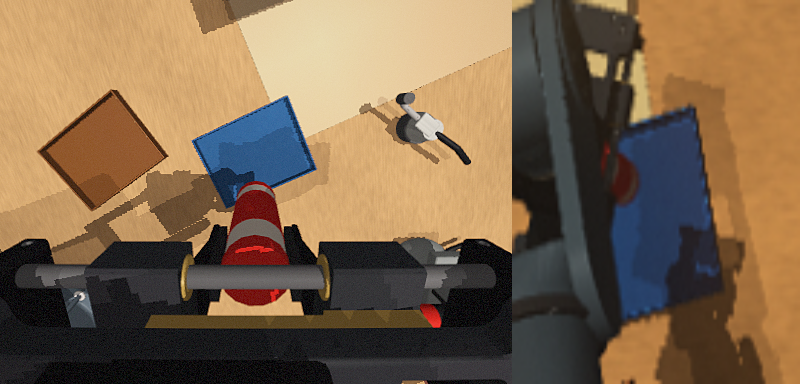

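The cartridge is held upright and the tray corners are visible at (192,140), (288,96) and (315,170). I'll check them against the top-view estimate.

```bash
python3 - <<'E'
from h import *
c=load('w3')
a=[atz(c,*p,.02) for p in((192,140),(288,96),(315,170))]; print(a,(a[0]+a[2])/2)
E
```

```text
[array([0.36415846, 0.32253323, 0.02      ]), array([0.5269786 , 0.36251661, 0.02      ]), array([0.55563061, 0.23861796, 0.02      ])] [0.45989453 0.28057559 0.02      ]
```

Call:
arm_command(delta_rot=[[0,0,0],[0,0,0],[0,0,0],[0,0,0],[0,0,0],[0,0,0],[0,0,0],[0,0,0],[0,0,0],[0,0,0],[0,0,0],[0,0,0]], delta_pos=[[0,-0.002,0.01],[0.001,-0.003,0.03],[0.002,-0.003,0.055],[0.002,-0.003,0.08],[0.002,-0.003,0.105],[0.002,-0.003,0.13],[0.002,-0.003,0.155],[0.002,-0.003,0.175],[0.002,-0.003,0.19],[0.002,-0.003,0.196],[0.002,-0.003,0.196],[0.002,-0.003,0.196]], gripper=[1,1,1,1,1,1,1,1,1,1,1,1])

```text
time: 7.85
position: [0.4575, 0.2758, 0.1059]
tool_rot: [0.766, 0.643, 0.0, 0.0]
ft_force: [0.4, 0.4, -0.4]
grip_width: 0.0369
grip_force: 20.0
```

```bash
python3 -c "
from h import *
s=status.get_obs();print(s['ft_force'])
plan([.456,.275,.085],-10)"
```

```text
[ 0.36813173  0.41747598 -0.3637787 ]
t 7.85 pos [0.4575 0.2758 0.1059] delta_pos [-0.001  -0.0014  0.0209] delta_rot [ 0.03 -0.01  0.08] norm 0.021 half [-0.0005 -0.0007  0.0104] [ 0.01 -0.01  0.04]
```

Call:
arm_command(delta_rot=[[0,0,0],[0,0,0],[0,0,0],[0,0,0],[0,0,0],[0,0,0],[0,0,0]], delta_pos=[[0,0,0.005],[0,0,0.01],[0,0,0.015],[0,0,0.018],[0,0,0.02],[0,0,0.02],[0,0,0.02]], gripper=[1,1,1,1,1,1,1])

```text
time: 8.43
position: [0.4569, 0.2759, 0.0855]
tool_rot: [0.765, 0.644, -0.0, -0.0]
ft_force: [0.1, -0.3, -1.7]
grip_width: 0.0363
grip_force: 20.0
```

Call:
arm_command(delta_rot=[[0,0,0],[0,0,0],[0,0,0]], delta_pos=[[0,0,0.001],[0,0,0.0015],[0,0,0.0015]], gripper=[1,1,1])

```text
time: 8.68
position: [0.4572, 0.276, 0.0845]
tool_rot: [0.765, 0.644, 0.0, 0.0]
ft_force: [-0.2, -0.4, 1.1]
grip_width: 0.0369
grip_force: 20.0
```

Call:
arm_command(delta_rot=[[0,0,0],[0,0,0],[0,0,0],[0,0,0],[0,0,0],[0,0,0],[0,0,0],[0,0,0],[0,0,0],[0,0,0],[0,0,0],[0,0,0]], delta_pos=[[0,0,0],[0,0,0],[0,0,0],[0,0,0],[0,0,0],[0,0,0],[0,0,0],[0,0,0],[0,0,0],[0,0,0],[0,0,0],[0,0,0]], gripper=[0.15,0.1,0.05,0,-0.1,-0.3,-0.6,-1,-1,-1,-1,-1])

```text
time: 9.68
position: [0.4569, 0.2759, 0.0841]
tool_rot: [0.765, 0.644, 0.0, -0.0]
ft_force: [0.8, -0.7, -0.3]
grip_width: 0.0838
grip_force: 0.0
```

Call:
arm_command(delta_rot=[[0,0,0],[0,0,0],[0,0,0],[0,0,0],[0,0,0],[0,0,0],[0,0,0],[0,0,0],[0,0,0],[0,0,0],[0,0,0]], delta_pos=[[0,0,0],[0,0,-0.01],[0,0,-0.025],[0,0,-0.045],[0,0,-0.07],[0,0,-0.1],[0,0,-0.13],[0,0,-0.16],[0,0,-0.16],[0,0,-0.16],[0,0,-0.16]], gripper=[-1,-1,-1,-1,-1,-1,-1,-1,-1,-1,-1])

```text
time: 10.6
position: [0.4563, 0.2757, 0.2441]
tool_rot: [0.765, 0.644, -0.0, -0.0]
ft_force: [0.3, -0.9, -0.9]
grip_width: 0.087
grip_force: 0.0
```

```bash
python3 - <<'E'
from h import *
c=grab('wrist','w4'); S=grab('side','side4')
plan([.56,.03,.245],-9.5)
cv2.imwrite('pics/w4z.png',np.hstack([cv2.resize(S['pixels'][120:220,140:340],(800,400),interpolation=2)]))
E
```

```text
t 10.7 pos [0.4558 0.2755 0.2428] delta_pos [-0.2239  0.1448 -0.0023] delta_rot [-0.16  0.09 -0.39] norm 0.267 half [-0.112   0.0724 -0.0011] [-0.08  0.04 -0.19]
```

View pics/w4z.png

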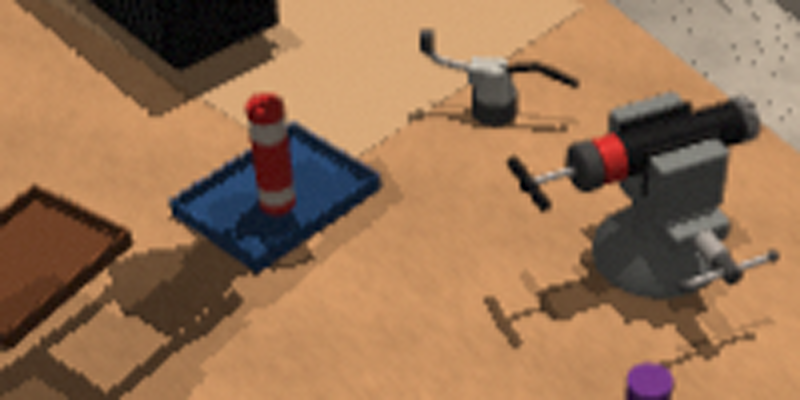

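The red cartridge stands upright in the tray, let go. Next I move beside the handle to measure it with the wrist camera.

```bash
python3 -c "
from h import *
plan([.59,-.07,.25],-9.5)"
```

```text
t 10.7 pos [0.4558 0.2755 0.2428] delta_pos [-0.3173  0.1915 -0.0072] delta_rot [-0.16  0.09 -0.39] norm 0.371 half [-0.1587  0.0958 -0.0036] [-0.08  0.04 -0.19]
```

Call:
arm_command(delta_rot=[[0,0,0],[0,0,0],[0,0,0],[0,0,0],[0,0,0],[0,0,0],[0,0,0],[0,0,0],[0,0,0],[0,0,0],[0,0,0],[0,0,0]], delta_pos=[[-0.016,0.01,-0.01],[-0.048,0.029,-0.01],[-0.08,0.048,-0.01],[-0.112,0.067,-0.01],[-0.144,0.086,-0.01],[-0.176,0.106,-0.01],[-0.208,0.125,-0.01],[-0.24,0.144,-0.01],[-0.268,0.162,-0.01],[-0.292,0.176,-0.01],[-0.308,0.186,-0.01],[-0.317,0.191,-0.01]], gripper=[-1,-1,-1,-1,-1,-1,-1,-1,-1,-1,-1,-1])

```text
time: 11.7
position: [0.5909, -0.0718, 0.2521]
tool_rot: [0.766, 0.643, -0.001, -0.001]
ft_force: [-0.3, -0.9, -1.0]
grip_width: 0.087
grip_force: 0.0
```

Call:
arm_command(delta_rot=[[0,0,0],[0,0,0],[0,0,0]], delta_pos=[[0,0,0],[0,0,0],[0,0,0]], gripper=[-1,-1,-1])

```text
time: 11.95
position: [0.5897, -0.0677, 0.2533]
tool_rot: [0.765, 0.644, -0.0, -0.001]
ft_force: [0.2, 0.8, 0.7]
grip_width: 0.0873
grip_force: 0.0
```

```bash
python3 - <<'E'
from h import *
c=grab('wrist','w5'); cv2.imwrite('pics/w5z.png',cv2.resize(c['pixels'],(800,600)))
plan([.59,-.07,.25],-9.5)
E
```

```text
t 12.0 pos [ 0.5898 -0.0676  0.2536] delta_pos [-0.0023  0.0006  0.0036] delta_rot [-0.1  -0.04 -0.3 ] norm 0.004 half [-0.0012  0.0003  0.0018] [-0.05 -0.02 -0.15]
```

View pics/w5z.png

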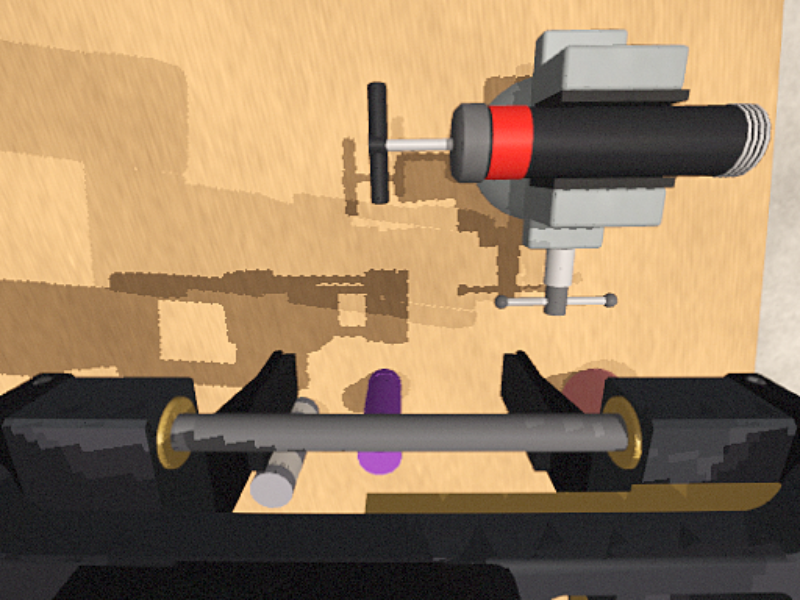

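Bar ends at (377,86) and (380,201), the rod meets the bar at (379,145), and the cap face is at (453,144). The image is nearly aligned with the rod.

```bash
python3 - <<'E'
from h import *
c=load('w5');k=1/1.5625
P=[atz(c,u*k,v*k,.14) for u,v in((377,85),(380,201),(378.5,145),(453,144.5),(740,141))]
print(np.round(P,4)); b=P[0]-P[1]; print(np.linalg.norm(b),np.degrees(np.arctan2(-b[0],b[1])))
m=(P[0]+P[1])/2; d=P[4]-m; print(m,np.degrees(np.arctan2(d[1],d[0])))
E
```

```text
[[ 0.5996  0.0626  0.14  ]
 [ 0.589  -0.0038  0.14  ]
 [ 0.5943  0.0295  0.14  ]
 [ 0.6395  0.022   0.14  ]
 [ 0.8152 -0.0052  0.14  ]]
0.06724897023033376 -9.001999694187212
[0.59429015 0.029387   0.14      ] -8.906973236477077
```

```bash
python3 -c "
from h import *
plan([.5975,.048,.22],-9)"
```

```text
t 12.0 pos [ 0.5898 -0.0676  0.2536] delta_pos [ 0.1152 -0.012   0.0337] delta_rot [-0.1  -0.04 -0.8 ] norm 0.121 half [ 0.0576 -0.006   0.0169] [-0.05 -0.02 -0.4 ]
```

Call:
arm_command(delta_rot=[[0,0,-0.8],[0,0,-0.8],[0,0,-0.8],[0,0,-0.8],[0,0,-0.8],[0,0,-0.8],[0,0,-0.8],[0,0,-0.8],[0,0,-0.8],[0,0,-0.8],[0,0,-0.8],[0,0,-0.8]], delta_pos=[[0.01,-0.001,0],[0.03,-0.003,0.004],[0.05,-0.005,0.01],[0.07,-0.007,0.016],[0.09,-0.009,0.022],[0.105,-0.011,0.028],[0.115,-0.012,0.033],[0.115,-0.012,0.033],[0.115,-0.012,0.033],[0.115,-0.012,0.033],[0.115,-0.012,0.033],[0.115,-0.012,0.033]], gripper=[0.17,0.17,0.17,0.17,0.17,0.17,0.17,0.17,0.17,0.17,0.17,0.17])

```text
time: 13.0
position: [0.5989, 0.0452, 0.2215]
tool_rot: [0.761, 0.648, 0.0, 0.0]
ft_force: [0.3, -0.5, 0.1]
grip_width: 0.0363
grip_force: 0.0
```

```bash
python3 -c "
from h import *
plan([.5975,.048,.121],-9)"
```

```text
t 13.0 pos [0.5989 0.0452 0.2215] delta_pos [ 0.0025 -0.0019  0.1005] delta_rot [ 0.05  0.01 -0.15] norm 0.101 half [ 0.0013 -0.001   0.0503] [ 0.03  0.   -0.08]
```

Call:
arm_command(delta_rot=[[0,0,0],[0,0,0],[0,0,0],[0,0,0],[0,0,0],[0,0,0],[0,0,0],[0,0,0],[0,0,0],[0,0,0],[0,0,0],[0,0,0]], delta_pos=[[0.001,-0.001,0],[0.001,-0.001,0.005],[0.001,-0.001,0.017],[0.001,-0.001,0.03],[0.001,-0.001,0.043],[0.001,-0.001,0.056],[0.001,-0.001,0.069],[0.001,-0.001,0.081],[0.001,-0.001,0.091],[0.001,-0.001,0.098],[0.001,-0.001,0.1],[0.001,-0.001,0.1]], gripper=[0.17,0.17,0.17,0.17,0.17,0.17,0.17,0.17,0.17,0.17,0.17,0.17])

```text
time: 14.0
position: [0.5975, 0.0472, 0.1205]
tool_rot: [0.761, 0.649, -0.0, -0.0]
ft_force: [-0.4, 0.2, 0.8]
grip_width: 0.0362
grip_force: 0.0
```

Call:
arm_command(delta_rot=[[0,0,0],[0,0,0],[0,0,0],[0,0,0]], delta_pos=[[0,0,0],[0,0,0],[0,0,0],[0,0,0]], gripper=[0.17,0.17,0.17,0.17])

```text
time: 14.33
position: [0.5982, 0.0473, 0.1217]
tool_rot: [0.761, 0.649, 0.0, 0.0]
ft_force: [0.3, 0.1, -0.5]
grip_width: 0.0363
grip_force: 0.0
```

Call:
arm_command(delta_rot=[[0,0,0],[0,0,0],[0,0,0],[0,0,0],[0,0,0],[0,0,0],[0,0,0],[0,0,0]], delta_pos=[[0,0,0],[0,0,0],[0,0,0],[0,0,0],[0,0,0],[0,0,0],[0,0,0],[0,0,0]], gripper=[0.3,0.4,0.5,0.6,0.8,1,1,1], grip_force=35)

```text
time: 15.0
position: [0.5962, 0.0476, 0.1209]
tool_rot: [0.761, 0.649, -0.001, -0.001]
ft_force: [-4.1, 0.1, 3.1]
grip_width: 0.0105
grip_force: 34.9
```

```bash
python3 -c "
from h import *
s=status.get_obs();p=s['position'];a=np.radians(-9)
plan(p-.118*np.array([np.cos(a),np.sin(a),0]),-9);print(s['ft_force'],s['grip_width'])"
```

```text
t 15.0 pos [0.5962 0.0476 0.1209] delta_pos [-0.0002 -0.118   0.0004] delta_rot [-0.2   0.01 -0.07] norm 0.118 half [-0.0001 -0.059   0.0002] [-0.1   0.01 -0.04]
[-4.14671403  0.07456258  3.06110155] 0.010492421091070575
```

Call:
arm_command(delta_rot=[[0,0,0],[0,0,0],[0,0,0],[0,0,0],[0,0,0],[0,0,0],[0,0,0],[0,0,0],[0,0,0],[0,0,0],[0,0,0],[0,0,0]], delta_pos=[[0,-0.004,0],[0,-0.012,0],[0,-0.022,0],[0,-0.034,0],[0,-0.046,0],[0,-0.058,0],[0,-0.07,0],[0,-0.082,0],[0,-0.093,0],[0,-0.103,0],[0,-0.111,0],[0,-0.116,0]], gripper=[1,1,1,1,1,1,1,1,1,1,1,1])

```text
time: 16.0
position: [0.4918, 0.0639, 0.1211]
tool_rot: [0.761, 0.649, 0.006, 0.007]
ft_force: [15.7, -3.5, -19.3]
grip_width: 0.011
grip_force: 34.9
```

Call:
arm_command(delta_rot=[[0,0,0],[0,0,0],[0,0,0],[0,0,0]], delta_pos=[[0,-0.001,0],[0,-0.002,0],[0,-0.002,0],[0,-0.002,0]], gripper=[1,1,1,1])

```text
time: 16.33
position: [0.4905, 0.0641, 0.1211]
tool_rot: [0.761, 0.649, 0.006, 0.007]
ft_force: [13.5, -3.8, -16.7]
grip_width: 0.0109
grip_force: 35.0
```

```bash
python3 - <<'E'
from h import *
s=status.get_obs();p=s['position'];print(p,np.linalg.norm(p-[.5962,.0476,.1209]),s['ft_force'],s['grip_width'])
c=grab('wrist','w6');S=grab('side','side6')
cv2.imwrite('pics/w6z.png',np.hstack([c['pixels'][::1],cv2.resize(S['pixels'][135:185,240:330],(288,160),interpolation=2)]) if 0 else np.vstack([cv2.resize(c['pixels'][0:230],(600,270)),cv2.resize(S['pixels'][135:185,230:330],(600,300),interpolation=2)]))
E
```

```text
[0.49045298 0.06411017 0.12110854] 0.10702832383889548 [ 13.51356169  -3.75136342 -16.73350594] 0.010894878879151889
```

View pics/w6z.png

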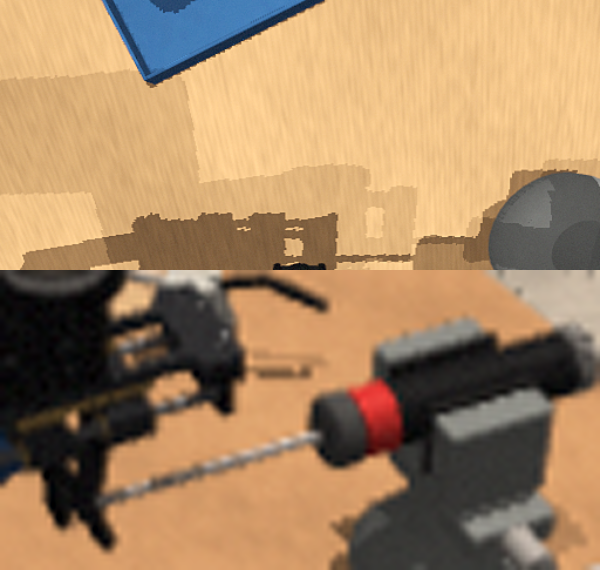

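The rod is pulled 107 mm by measured travel and the ring is still hidden, as expected. I'll pull about 12 mm more and ease the vertical load slightly.

Call:
arm_command(delta_rot=[[0,0,0],[0,0,0],[0,0,0],[0,0,0],[0,0,0],[0,0,0],[0,0,0],[0,0,0]], delta_pos=[[0,-0.002,0.001],[0,-0.004,0.002],[0,-0.006,0.003],[0,-0.008,0.004],[0,-0.01,0.004],[0,-0.011,0.004],[0,-0.011,0.004],[0,-0.011,0.004]], gripper=[1,1,1,1,1,1,1,1], grip_force=45)

```text
time: 17.1
position: [0.4849, 0.065, 0.1209]
tool_rot: [0.761, 0.649, 0.011, 0.012]
ft_force: [13.3, -3.9, 4.9]
grip_width: 0.0105
grip_force: 45.1
```

Call:
arm_command(delta_rot=[[0,0,0],[0,0,0],[0,0,0],[0,0,0],[0,0,0],[0,0,0],[0,0,0]], delta_pos=[[0,-0.002,0],[0,-0.004,0],[0,-0.006,0],[0,-0.008,0],[0,-0.008,0],[0,-0.008,0],[0,-0.008,0]], gripper=[1,1,1,1,1,1,1])

```text
time: 17.68
position: [0.4772, 0.0662, 0.1208]
tool_rot: [0.761, 0.649, 0.011, 0.012]
ft_force: [14.8, -4.7, 4.9]
grip_width: 0.0107
grip_force: 45.1
```

```bash
python3 - <<'E'
from h import *
s=status.get_obs();A=R.from_quat(s['tool_rot']).as_matrix()
g=s['position']-.019*A[:,2]; g0=np.array([.5962,.0476,.1399])
print(s['position'],'bar travel',np.linalg.norm((g-g0)[:2]),A[:,2],s['ft_force'])
S=grab('side','side7');T=grab('top','top7')
cv2.imwrite('pics/w7z.png',np.vstack([cv2.resize(T['pixels'][110:160,200:300],(600,300),interpolation=2),cv2.resize(S['pixels'][135:185,230:330],(600,300),interpolation=2)]))
E
```

```text
[0.47721038 0.06621416 0.12084824] bar travel 0.12104764191659247 [ 0.03182709 -0.00456958 -0.99948294] [14.76705665 -4.71109905  4.92002103]
```

View pics/w7z.png

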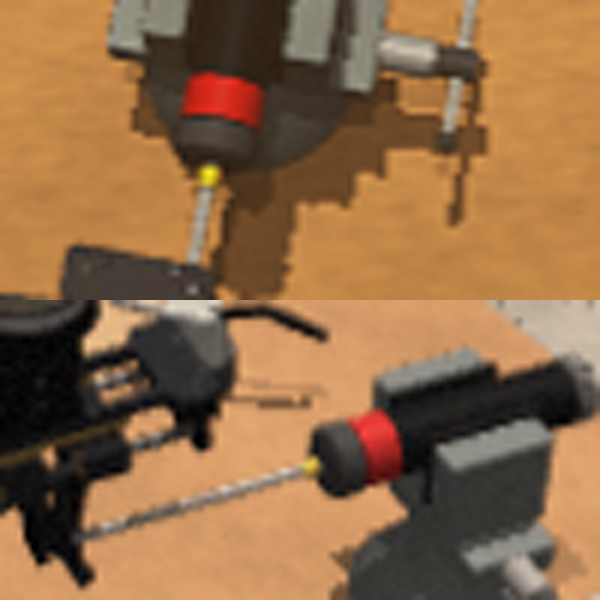

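The ring is out just past the cap face and the travel estimate is 0.121 m. I'll hold to let it settle, then hand in.

Call:
arm_command(delta_rot=[[0,0,0],[0,0,0],[0,0,0],[0,0,0],[0,0,0],[0,0,0],[0,0,0],[0,0,0],[0,0,0],[0,0,0],[0,0,0],[0,0,0]], delta_pos=[[0,0,0],[0,0,0],[0,0,0],[0,0,0],[0,0,0],[0,0,0],[0,0,0],[0,0,0],[0,0,0],[0,0,0],[0,0,0],[0,0,0]], gripper=[1,1,1,1,1,1,1,1,1,1,1,1])

```text
time: 18.78
position: [0.4772, 0.0662, 0.1209]
tool_rot: [0.761, 0.649, 0.011, 0.012]
ft_force: [14.2, -5.2, 5.1]
grip_width: 0.0106
grip_force: 45.1
```

```bash
python3 - <<'E'
from h import *
s=status.get_obs();p=s['position'];print(p,s['grip_force'],np.abs(s['joint_velocities']).max())
if abs(p[0]-.4772)<.002: print(robot.hand_in())
E
```

```text
[0.47721915 0.06622521 0.12085392] 45.06409895606339 0.0012646499051514573
the job is handed in; nothing more can be done
None
```

The job is handed in (no verdict came back): the red cartridge stands upright and free in the blue tray, and the gripper holds the T-handle still at about 121 mm of travel by my estimate, with the yellow ring visible just outside the end cap.

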